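# Load the vial shaker and set its push-to-turn dial

## Robot

A 6-joint arm with a two-finger parallel gripper is mounted at the origin on the work surface. World frame = base frame: x ahead of the robot, y to its left, z up, the work surface at z = 0. Lengths are in m, angles in rad, forces in N, time in s.
With the tool pointing down it reaches from about 0.35 to 0.775 m from the base axis. Payload 5.5 kg.
Tool frame: the origin (TCP) lies between the finger pads; the fingertips stand 8 mm ahead of it and the grasp point (between the pads) lies 11 mm behind it; z points along the fingers, y is the line along which they close (so a half turn about z gives the same grasp; the last joint's range is limited). The gripper opens to 85 mm and grips with 20 to 120 N. Pads are 22 mm wide; open, the fingers measure 114 mm over their backs; the gripper's body (76 mm by 85 mm) begins 54 mm behind the grasp point. The pads swing forward as they close: fully open they stand 13 mm farther back than shut.
Start: joints at [-1.319, 0.313, 0.046, 1.304, 0, 1.431], TCP at [0.22, -0.531, 0.239] pointing down, gripper open.
Joint ranges: [-2.76, 2.76], [-0.86, 1.69], [-1.03, 1.26], [-2.2, 2.34], [-1.47, 1.5], [-3.14, 3.14]. Speed limits (rad/s): [2.57, 2.57, 3.14, 3.14, 3.14, 3.14].

## Interface

Orientations are given as a unit quaternion [w, x, y, z].
In Python, from workcell import status, vision, job gives the robot as it stands. The module is installed in compiled form; this text tells all that it offers.
- The arm moves only by the tool apply_moves, never from a script. Its argument "moves" is one flat list of numbers, 6 for each row, row after row: the shift along the world's x, y, z in units of 25 mm (1.0 is 25 mm), then the turn, a rotation vector about the world's x, y, z in rad. In form: [x, y, z, rx, ry, rz, x, y, z, rx, ry, rz, ...]. A call has 1 to 20 rows; each row is the pose to reach, as a shift and turn from the pose commanded when the call began; what a row does not reach only later rows make up. A row lasts 1/12 s, in which the tool goes at most 41.7 mm and 7.16 degrees, less where a joint would pass 70% of its speed; a pose out of reach is approached as far as the arm can. A call with a gripper value outside its range is refused whole. "claw" is the opening in per cent of the stroke, from 0 (shut) to 100 (fully open), set as the call begins (left out, the last holds). The fingers move at their own pace and stop on an object; "newtons" is the grip in N (left out, the last holds). Time passes only in rows, so rows that repeat a pose let the fingers close. It gives the time, the measured TCP pose, the force, the opening and the grip force at its end, in the units of the state.
- status.get_state(): the state, without advancing time (a new reading comes with each control period).
- vision.read_camera(name): name is "scene" or "top" or "wrist"; returns a dict with "image" (384x512x3 uint8, blue, green, red), "camera_matrix" (3x3 intrinsics, pixels), "camera_from_world" (4x4, takes a point from world to camera coordinates). Camera axes: x right, y down, z forward; pixel columns grow to the right and rows downward; lengths in m; the calibration is good to about 2 mm. The wrist camera is an equidistant fisheye: a pixel r from the principal point sees the ray r / f radians off the axis. A picture is of the moment at which its call begins. There is no depth.
- job.hand_in(): hands the job in; it is judged then, once.
The state is a dict: "clock": time; "joint_pos": joint angles; "qvel": joint speeds; "tau": joint torques, N m; "tcp_pos": TCP position; "orientation": TCP orientation; "wrist_force": force on the tool from outside, world axes, zero at the start; "ft_torque": the same for the moment, N m; "finger_gap": finger opening in m; "grip_force": force on a finger pad.
Only numpy, scipy, OpenCV 4.12 (cv2) and the standard library are available. Lean on these libraries where they do the work, as an engineer would, in place of code of your own. Each camera call takes 0.05 s, during which the arm holds its last target. There are 200 camera calls.

## Task

Get the vial shaker ready to run. Stand the red-capped vial in its empty holder, gently and fully home, and set the speed dial to the green mark: press the dial in with a light, even push (about 9 N) until it rests on its collar and unlocks, keep it pressed and turn it clockwise, counting the clicks, without running on past green into the red, then let it pop back up. Do not jam the dial hard on the collar, and leave the other vials and everything else on the counter where they are.

Things in the scene. Friction and masses are not known exactly. Their poses are not given: they have to be found in the camera images.
- shaker: Vial shaker, fixed: white housing 240 (x) x 260 (y) x 80 mm high. Origin at the centre of its underside; its x points away from the operator, y left, z up. Flat deck at z 80. On the far half a blue holder plate, x 21 to 99, y -108 to 108, top at z 114, with three round holders along y at x 60: the one at y 70 is empty, those at y 0 and -70 hold amber vials. On the near half the dial, axis at x -60, y 35
- socket (a point): Centre of the mouth of the empty holder, level with the top of the blue plate (114 mm above the counter). Round hole 32.5 mm wide with a 2 mm chamfer, 22 mm deep, flat floor
- dial_center (a point): Point on the vertical axis of the black push-to-turn dial at the top of its skirt, 98 mm above the counter with the dial up; sinks with it. Skirt 64 mm across, 7.5 mm thick. On it stands the grip bar, 48 long x 14 wide x 25 mm tall, centred on the axis, its length along the pointer. Ten positions 0 to 9, 20 degrees (0.349 rad) apart, stops at both ends; starts up and locked at 0, 1, 2 or 3
- dial: The dial; origin on its axis at deck height, x to its pointer. Up, it is locked. Pressed against a light spring (4 N at the top, 5 to 6 N at the bottom) it sinks 3 to 9 mm, as the collar under it is adjusted, till its skirt bears on the collar's rubber ring (12 N/mm) and, with 1 to 2 N on that, frees. Then it clicks round, about 0.2 N m a click. Let go, it settles on the nearer click, pops up and locks
- dial_pointer (a point): Tip of the white pointer line of the dial, on top of the skirt, 30 mm from the axis; turns and sinks with the dial. Its frame's x axis points from the dial axis along the bar to the pointer, z up
- green_mark (a point): Middle of the green mark on the deck, position 5 of the scale, 43 mm from the dial axis along the shaker's +x. Position 0 (long black mark) lies 100 degrees counter-clockwise of it seen from above, 1 to 4 (short black) 20 degrees apart in between, 6 to 9 (red) clockwise beyond it. When the dial is set to green the pointer aims straight at this mark
- vial: The vial to load: clear glass, red cap and red band, 30 mm in diameter, straight-sided to 49 mm, 21 mm cap, 65 mm tall, 35 to 70 g. Origin at the centre of its underside, z up its axis. Stands on the steel tray among the others
- vial_blue: Clear vial like it, blue cap, on the tray; leave alone. Origin at the centre of its underside
- vial_green: Clear vial like it, green cap, on the tray; leave alone. Origin at the centre of its underside
- held_1: Amber vial of the same shape, orange cap, already in the middle holder; leave alone. Origin at the centre of its underside
- held_2: Amber vial of the same shape, orange cap, already in the right-hand holder; leave alone. Origin at the centre of its underside
- saline: Clear bottle, 72 mm wide, 170 mm tall; leave alone. Origin at the centre of its underside
- carton: White medicine carton, 60 x 110 x 35 mm; leave alone. Origin at the centre of its underside
- marker: Black marker pen lying on the counter, 140 mm long, 14 mm thick; leave alone. Origin under its middle
- steel_dish: Open steel dish, 110 x 200 x 35 mm; leave alone. Origin at the centre of its underside
- gauze_pack: Green gauze pack, 90 x 90 x 20 mm; leave alone. Origin at the centre of its underside
- tray: Steel tray, fixed, 130 (x) x 215 (y) x 16 mm, 3 mm walls and floor, on which the clear vials stand. Origin at the centre of its underside
Not all that is in view belongs to the job. Leave any black or purple look-alike of the vial alone.

How it is judged:
By the outcome, as a careful person would: the job done as asked, in the order asked, and still so for the second after the job is handed in, with the robot touching nothing.
It also fails if it takes over 72 s, if anything falls off the work surface, if the arm or the gripper's body presses on something with over 40 N, if the wrist force passes 120 N, or if a joint passes its speed limit or range.

## Working session

There is one attempt and no reset: what is moved stays moved. The work goes in short steps, Python scripts to look and compute and a tool call to move; the robot and the scene stay as the last step left them, time stands still between calls to the robot, and variables do not carry over. Pictures are saved under pics/ and viewed, at most 10 in all, crops included, and the job is handed in when it is done.

Besides the shell and the picture viewer there is one more tool, called as name(argument=value, ...) on one line, values as JSON. apply_moves: Moves the arm, as the interface text tells. Its arguments: {"type":"object","properties":{"moves":{"type":"array","items":{"type":"number"}},"claw":{"type":"number"},"newtons":{"type":"number"}},"required":["moves"]}

```bash
mkdir -p pics; cat > h.py <<'E'
import numpy as np, cv2
from workcell import status, vision, job
def cam(n):
    d=vision.read_camera(n); return d["image"].copy(),np.array(d["camera_matrix"]),np.array(d["camera_from_world"])
def ray(K,T,u,v,fish=False):
    x=(u-K[0,2])/K[0,0]; y=(v-K[1,2])/K[1,1]
    if fish:
        r=np.hypot(x,y); s=np.sin(r)/r if r>1e-9 else 1
        d=np.array([x*s,y*s,np.cos(r)])
    else: d=np.array([x,y,1.])
    R=T[:3,:3]; return -R.T@T[:3,3], R.T@d
def onz(K,T,u,v,z,fish=False):
    o,d=ray(K,T,u,v,fish); return o+d*(z-o[2])/d[2]
def proj(K,T,p):
    q=T[:3,:3]@np.asarray(p)+T[:3,3]; return (K@(q/q[2]))[:2]
def projf(K,T,p):
    q=T[:3,:3]@np.asarray(p)+T[:3,3]; r=np.hypot(q[0],q[1]); t=np.arctan2(r,q[2])
    return np.array([K[0,0]*t*q[0]/r+K[0,2],K[1,1]*t*q[1]/r+K[1,2]])
E
python3 - <<'E'
from h import *
for n in("top","scene"):
    i,K,T=cam(n); cv2.imwrite(f"pics/{n}1.png",i); np.savez(n+"1.npz",i=i,K=K,T=T)
    print(n,K[0,0],K[:2,2],(-T[:3,:3].T@T[:3,3]).round(3))
s=status.get_state();print({k:np.round(v,3) for k,v in s.items()})
E
```

```text
top 426.0006816426363 [258.06702794 191.78776768] [ 0.417 -0.04   1.264]
scene 388.05383777951454 [260.24216922 190.2897305 ] [0.933 0.356 0.976]
{'clock': np.float64(0.1), 'joint_pos': array([-1.319,  0.314,  0.045,  1.304,  0.   ,  1.431]), 'qvel': array([-0.001, -0.002,  0.003,  0.   , -0.001,  0.   ]), 'tau': array([ 3.0000e-03, -4.8172e+01,  2.9924e+01,  1.3000e-02, -0.0000e+00,
       -0.0000e+00]), 'tcp_pos': array([ 0.219, -0.531,  0.239]), 'orientation': array([-0.001,  0.981,  0.195, -0.   ]), 'wrist_force': array([ 0.743, -0.068,  1.13 ]), 'ft_torque': array([-0.001, -0.051,  0.027]), 'grip_force': np.float64(0.0), 'finger_gap': np.float64(0.085)}
```

View pics/top1.png

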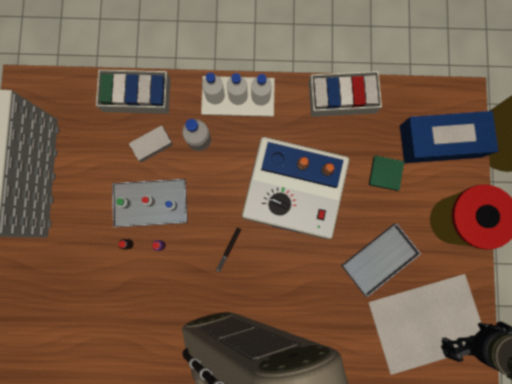

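View pics/scene1.png

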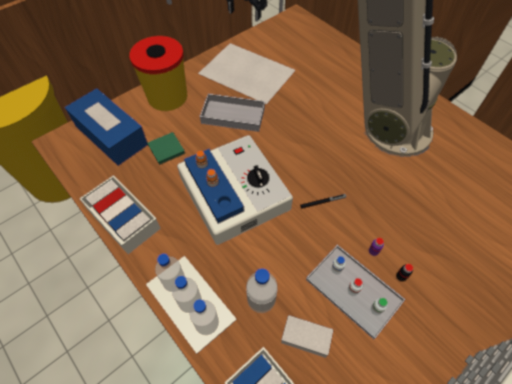

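```bash
python3 - <<'E'
from h import *
d=np.load("top1.npz");i,K,T=d["i"],d["K"],d["T"]
a=cv2.resize(i[170:260,105:205],(600,540),interpolation=cv2.INTER_CUBIC)
b=cv2.resize(i[130:245,235:355],(600,575),interpolation=cv2.INTER_CUBIC)
cv2.imwrite("pics/tray.png",a);cv2.imwrite("pics/shk.png",b)
hsv=cv2.cvtColor(i,cv2.COLOR_BGR2HSV)
h,s,v=cv2.split(hsv)
def comps(m,x0,x1,y0,y1,z,name,mn=5):
    mm=np.zeros_like(m,np.uint8);mm[y0:y1,x0:x1]=m[y0:y1,x0:x1]
    n,l,st,c=cv2.connectedComponentsWithStats(mm)
    for k in range(1,n):
        if st[k,4]>=mn: print(name,st[k,4],c[k].round(1),onz(K,T,*c[k],z).round(4))
red=((h<8)|(h>172))&(s>130)&(v>90)
comps(red,105,205,170,260,.068,"red")
comps((h>50)&(h<85)&(s>100),105,205,170,220,.068,"green")
comps((h>100)&(h<130)&(s>100),105,205,170,220,.068,"blue")
blue=((h>100)&(h<130)&(s>80)).astype(np.uint8);m=np.zeros_like(blue);m[130:200,250:355]=blue[130:200,250:355]
cs,_=cv2.findContours(m,cv2.RETR_EXTERNAL,cv2.CHAIN_APPROX_NONE);c=max(cs,key=cv2.contourArea)
P=np.array([onz(K,T,u,w,.114)[:2] for u,w in c[:,0]]).astype(np.float32)
r=cv2.minAreaRect(P*1000);print("plate",r)
comps((h>50)&(h<85)&(s>100),240,345,180,240,.08,"gmark",2)
comps(red,240,345,180,240,.08,"redm",2)
comps((v<60),255,310,185,225,.098,"dial",20)
E
```

```text
red 30 [144.6 199.5] [0.534  0.2707 0.068 ]
red 50 [121.5 243.6] [0.4094 0.3277 0.068 ]
red 50 [154.9 245.2] [0.4072 0.2351 0.068 ]
green 28 [119.5 201.2] [0.5274 0.3408 0.068 ]
blue 29 [168.4 203.7] [0.5238 0.2033 0.068 ]
plate ((637.14306640625, -166.10675048828125), (210.23458862304688, 76.88460540771484), 77.69953918457031)
redm 46 [321.  214.1] [ 0.5042 -0.2246  0.08  ]
dial 281 [279.9 204. ] [ 0.5279 -0.1086  0.098 ]
```

View pics/tray.png

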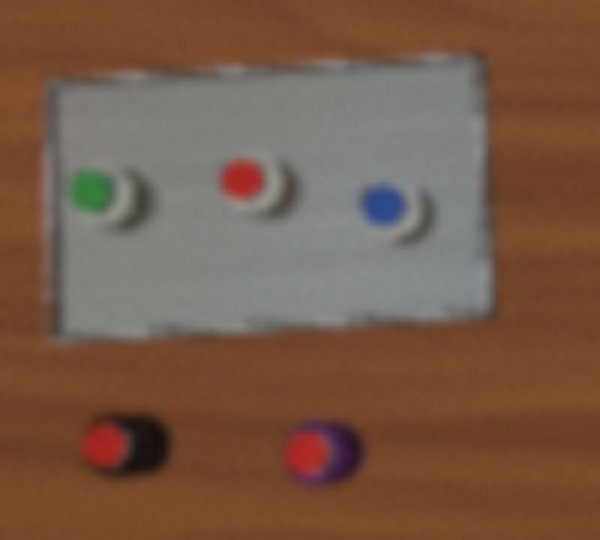

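View pics/shk.png

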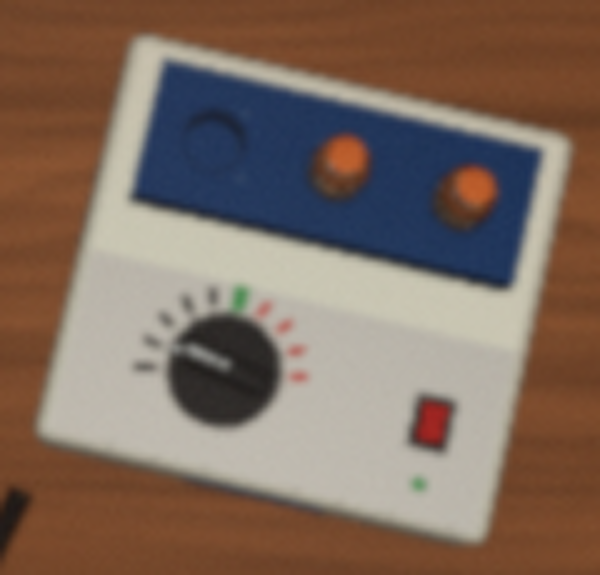

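Candidates, in top-view pixels:
- (144.6, 199.5): red cap on clear glass, standing on the tray.
- (121, 244): red cap on a black look-alike.
- (155, 245): red cap on a purple look-alike.

I choose the clear vial on the tray; the crop confirms it. In the shaker crop, the empty holder is at (215, 140) and the green mark at (240, 298). The pointer line runs from about (230, 367) to (178, 347), which is about 77–80° counter-clockwise of green. That means position 1, so 4 clicks to green.

apply_moves(moves=[12.56,32.08,-1,0,0,1.178,12.56,32.08,-1,0,0,1.178,12.56,32.08,-1,0,0,1.178,12.56,32.08,-1,0,0,1.178,12.56,32.08,-1,0,0,1.178,12.56,32.08,-1,0,0,1.178,12.56,32.08,-1,0,0,1.178,12.56,32.08,-1,0,0,1.178,12.56,32.08,-1,0,0,1.178,12.56,32.08,-1,0,0,1.178,12.56,32.08,-1,0,0,1.178,12.56,32.08,-1,0,0,1.178,12.56,32.08,-1,0,0,1.178,12.56,32.08,-1,0,0,1.178,12.56,32.08,-1,0,0,1.178,12.56,32.08,-1,0,0,1.178,12.56,32.08,-1,0,0,1.178,12.56,32.08,-1,0,0,1.178,12.56,32.08,-1,0,0,1.178,12.56,32.08,-1,0,0,1.178], claw=65, newtons=25)

```text
clock: 1.77
tcp_pos: [0.5232, 0.2464, 0.2146]
orientation: [-0.0, 0.707, 0.707, -0.0]
wrist_force: [0.5, -0.4, 0.5]
finger_gap: 0.0554
grip_force: 0.0
```

apply_moves(moves=[0,0,0,0,0,0,0,0,0,0,0,0,0,0,0,0,0,0])

```text
clock: 2.02
tcp_pos: [0.5226, 0.2442, 0.2143]
orientation: [-0.0, 0.707, 0.707, -0.001]
wrist_force: [0.6, 0.6, -0.2]
finger_gap: 0.0554
grip_force: 0.0
```

```bash
python3 - <<'E'
from h import *
i,K,T=cam("wrist"); cv2.imwrite("pics/w1.png",i); np.savez("w1.npz",i=i,K=K,T=T)
s=status.get_state();print(s["tcp_pos"],s["joint_pos"].round(3) if hasattr(s["joint_pos"],'round') else s["joint_pos"])
print(K[0,0],K[:2,2],(-T[:3,:3].T@T[:3,3]).round(3),projf(K,T,[.534,.271,.068]))
h,sa,v=cv2.split(cv2.cvtColor(i,cv2.COLOR_BGR2HSV))
red=(((h<8)|(h>172))&(sa>130)&(v>80)).astype(np.uint8)
n,l,st,c=cv2.connectedComponentsWithStats(red)
for k in range(1,n):
    if st[k,4]>15: print(st[k],c[k].round(1),onz(K,T,*c[k],.068,True).round(4))
E
```

```text
[0.52265254 0.24356218 0.21471819] [ 0.297  0.325  0.003  1.25  -0.     1.869]
297.3186396354542 [258.74358962 192.9528331 ] [0.523 0.314 0.348] [270.51438259 155.65564608]
[134  91  18  20 276] [142.5 100.3] [0.4094 0.3282 0.068 ]
[261 147  19  19 277] [269.9 155.7] [0.5334 0.271  0.068 ]
[139 184  17  18 240] [147.2 191.9] [0.4081 0.2352 0.068 ]
```

View pics/w1.png

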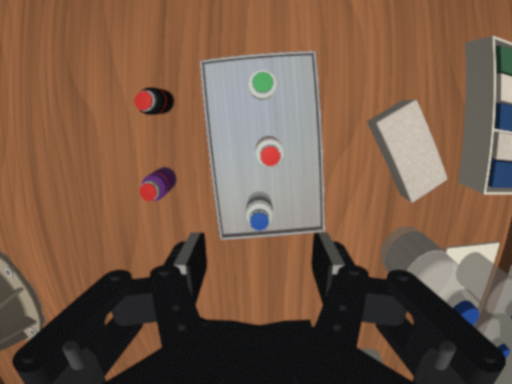

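The wrist view shows the red cap at (270, 156), between the green cap (262, 82) and the blue cap (259, 220). Its position agrees with the top view. I'll descend on it.

apply_moves(moves=[0.43,1.09,-1,0,0,0,0.43,1.09,-2,0,0,0,0.43,1.09,-3,0,0,0,0.43,1.09,-4,0,0,0,0.43,1.09,-5,0,0,0,0.43,1.09,-6,0,0,0,0.43,1.09,-6.6,0,0,0,0.43,1.09,-7,0,0,0,0.43,1.09,-7.2,0,0,0,0.43,1.09,-7.2,0,0,0,0.43,1.09,-7.2,0,0,0])

```text
clock: 2.98
tcp_pos: [0.5346, 0.2711, 0.0361]
orientation: [0.0, 0.708, 0.706, 0.001]
wrist_force: [0.8, 0.5, 0.3]
finger_gap: 0.0555
grip_force: 0.0
```

apply_moves(moves=[0,0,0,0,0,0,0,0,0,0,0,0,0,0,0,0,0,0,0,0,0,0,0,0,0,0,0,0,0,0,0,0,0,0,0,0], claw=20, newtons=25)

```text
clock: 3.48
tcp_pos: [0.5349, 0.2717, 0.0366]
orientation: [0.001, 0.707, 0.707, 0.001]
wrist_force: [0.2, -0.7, 6.4]
finger_gap: 0.029
grip_force: 24.7
```

apply_moves(moves=[0,0,0.4,0,0,0,0,0,1.2,0,0,0,0,0,2.4,0,0,0,0,0,4,0,0,0,0,0,6,0,0,0,0.5,-1.5,7.4,0,0,-0.02,1,-3,7.8,0,0,-0.06,1.4,-4.5,7.8,0,0,-0.1,1.9,-6,7.8,0,0,-0.13,2.4,-7.5,7.8,0,0,-0.15,2.8,-9,7.8,0,0,-0.17,3.3,-10.5,7.8,0,0,-0.19,3.8,-12,7.8,0,0,-0.2,4.2,-13.2,7.8,0,0,-0.215,4.5,-14.2,7.8,0,0,-0.215,4.66,-14.7,7.8,0,0,-0.215,4.68,-14.79,7.8,0,0,-0.215,4.68,-14.79,7.8,0,0,-0.215,4.68,-14.79,7.8,0,0,-0.215])

```text
clock: 5.07
tcp_pos: [0.6505, -0.0969, 0.2303]
orientation: [-0.0, 0.779, 0.627, 0.0]
wrist_force: [0.2, 0.3, -0.7]
finger_gap: 0.0295
grip_force: 24.9
```

```bash
python3 - <<'E'
from h import *
i,K,T=cam("wrist"); cv2.imwrite("pics/w2.png",i); np.savez("w2.npz",i=i,K=K,T=T)
t,Kt,Tt=cam("top"); np.savez("top2.npz",i=t,K=Kt,T=Tt)
s=status.get_state();print(s["tcp_pos"],np.round(s["joint_pos"],3),s["wrist_force"],s["orientation"])
for n,p in dict(sock=[.652,-.0977,.114],h1=[.637,-.166,.157],dial=[.5274,-.1063,.098]).items(): print(n,projf(K,T,p).round(1))
h,sa,v=cv2.split(cv2.cvtColor(i,cv2.COLOR_BGR2HSV))
n,l,st,c=cv2.connectedComponentsWithStats(((h>4)&(h<16)&(sa>170)&(v>140)).astype(np.uint8))
for k in range(1,n):
    if st[k,4]>40: print(st[k],c[k].round(1),onz(K,T,*c[k],.157,True).round(4))
E
```

```text
[ 0.65060384 -0.09638112  0.23048672] [-0.269  0.483  0.277  1.365  0.     1.515] [-0.38308582 -0.50409054 -1.05406766] [-1.97850978e-04  7.78515601e-01  6.27625216e-01  8.89412442e-05]
sock [260.2 192.1]
h1 [260.2 287.6]
dial [141.8 221.1]
```

View pics/w2.png

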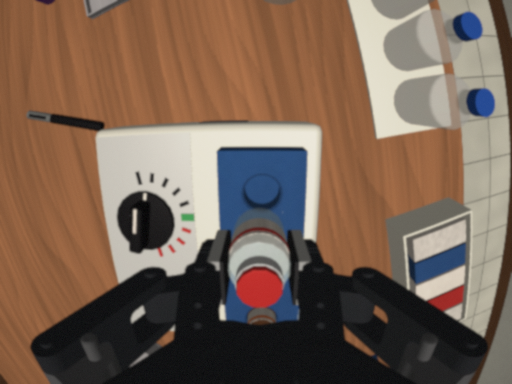

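The wrist view shows the vial held upright, with its cap at (260, 287). The empty holder mouth is at about (262, 190), and the dial pointer is at the upper left of the dial (140, 200). I'll refine the mouth and the cap offset by colour.

```bash
python3 - <<'E'
from h import *
d=np.load("w2.npz");i,K,T=d["i"],d["K"],d["T"]
h,sa,v=cv2.split(cv2.cvtColor(i,cv2.COLOR_BGR2HSV))
red=(((h<8)|(h>172))&(sa>150)&(v>80)).astype(np.uint8)
n,l,st,c=cv2.connectedComponentsWithStats(red)
for k in range(1,n):
    if st[k,4]>200: print("cap",st[k],c[k].round(1))
# cap top face circle: brightest red
x0,y0,w,hh=235,262,50,50
cs,_=cv2.findContours(((red>0)&(v>150)).astype(np.uint8)[y0:y0+hh,x0:x0+w].copy(),cv2.RETR_EXTERNAL,cv2.CHAIN_APPROX_NONE)
c=max(cs,key=cv2.contourArea)+[x0,y0]
P=np.array([onz(K,T,u,q,.262,True)[:2] for u,q in c[:,0]]).astype(np.float32)
print("captop",cv2.minEnclosingCircle(P*1000))
for r in range(165,212,5): print(r,v[r,232:294:2])
B=(h>100)&(h<130)&(sa>100)
for r in (160,180,200,220):
    xs=np.where(B[r,200:330])[0]+200; print(r,onz(K,T,xs.min()-.5,r,.114,True).round(4),onz(K,T,xs.max()+.5,r,.114,True).round(4),xs.min(),xs.max())
ys=np.where(B[130:215,262])[0]+130; ys2=np.where(B[130:215,240])[0]+130
print(ys.min(),onz(K,T,262,ys.min()-.5,.114,True),ys2.min(),onz(K,T,240,ys2.min()-.5,.114,True))
E
```

```text
cap [ 237  268   45   40 1432] [258.9 287.3]
cap [428 286  35  25 445] [447.6 299. ]
captop ((651.083740234375, -96.93284606933594), 9.457721710205078)
165 [127 128 127 127 127 126 125 126 125 126 126 126 126 125 124 125 125 126
 123 125 124 124 125 127 126 126 127 126 125 125 124]
170 [127 127 128 128 127 124 124 123 125 126 127 125 124 124 124 125 124 123
 123 123 122 124 124 124 126 126 125 125 124 125 125]
175 [126 126 127 128 128 125 125 126 125 122 116 110 108 111 113 114 112 111
 108 112 117 121 122 123 122 124 126 126 124 125 125]
180 [125 127 127 128 126 126 124 111 107 118 122 122 124 124 125 124 124 124
 122 122 121 115 105 115 122 122 125 126 124 125 125]
185 [126 126 125 126 124 117 102 116 123 123 123 122 122 122 123 123 122 119
 121 121 122 122 123 110 107 121 124 125 125 128 125]
190 [126 126 124 125 122 102  85 116 122 123 123 121 121 121 121 120 120 120
 120 121 121 121 121  95  87 109 123 124 125 124 124]
195 [125 125 125 125 120 100  70  75 113 122 122 120 120 120 120 121 120 121
 121 122 121 118  94  62  86 110 123 123 123 123 123]
200 [123 123 124 123 122 112  90  66  54  70  98 115 119 119 122 121 122 121
 118 109  84  58  54  76 101 119 124 124 123 122 122]
205 [123 123 123 123 122 120 119 103  85  63  54  54  54  54  56  57  56  55
  53  53  57  73  95 111 119 123 124 123 121 123 123]
210 [123 123 123 124 123 121 119 115 107 103  96  94  91  86  84  84  83  86
  92  96 107 116 120 121 121 123 124 122 122 122 123]
160 [ 0.6223 -0.0619  0.114 ] [ 0.696 -0.078  0.114] 218 305
180 [ 0.6189 -0.0792  0.114 ] [ 0.692  -0.0952  0.114 ] 219 304
200 [ 0.6152 -0.0971  0.114 ] [ 0.688 -0.113  0.114] 220 303
220 [ 0.6113 -0.1157  0.114 ] [ 0.6839 -0.1316  0.114 ] 221 302
149 [ 0.66159085 -0.06058624  0.114     ] 149 [ 0.64341658 -0.05656748  0.114     ]
```

apply_moves(moves=[0.03,-0.02,-0.5,0,0,0,0.06,-0.05,-1.2,0,0,0,0.06,-0.05,-1.9,0,0,0,0.06,-0.05,-2.5,0,0,0,0.06,-0.05,-2.9,0,0,0,0.06,-0.05,-3.1,0,0,0,0.06,-0.05,-3.1,0,0,0,0.06,-0.05,-3.1,0,0,0])

```text
clock: 5.83
tcp_pos: [0.6527, -0.099, 0.1532]
orientation: [0.0, 0.779, 0.627, 0.0]
wrist_force: [0.4, 0.2, 0.0]
finger_gap: 0.029
grip_force: 24.9
```

apply_moves(moves=[0,0,-0.06,0,0,0,0,0,-0.12,0,0,0,0,0,-0.18,0,0,0,0,0,-0.24,0,0,0,0,0,-0.3,0,0,0,0,0,-0.3,0,0,0])

```text
clock: 6.33
tcp_pos: [0.6525, -0.0995, 0.1449]
orientation: [-0.0, 0.779, 0.627, 0.0]
wrist_force: [1.6, 0.6, -0.8]
finger_gap: 0.0289
grip_force: 24.9
```

apply_moves(moves=[0,0.02,-0.05,0,0,0,0,0.03,-0.1,0,0,0,0,0.03,-0.15,0,0,0,0,0.03,-0.2,0,0,0,0,0.03,-0.2,0,0,0])

```text
clock: 6.75
tcp_pos: [0.6523, -0.0988, 0.1397]
orientation: [-0.0, 0.779, 0.627, -0.0]
wrist_force: [-1.4, 0.4, -1.8]
finger_gap: 0.0291
grip_force: 24.9
```

apply_moves(moves=[0,0,-0.07,0,0,0,0,0,-0.14,0,0,0,0,0,-0.21,0,0,0,0,0,-0.28,0,0,0,0,0,-0.35,0,0,0,0,0,-0.42,0,0,0,0,0,-0.42,0,0,0])

```text
clock: 7.33
tcp_pos: [0.6522, -0.0987, 0.1291]
orientation: [-0.0, 0.779, 0.627, -0.0]
wrist_force: [0.5, -0.8, -1.1]
finger_gap: 0.0292
grip_force: 24.9
```

apply_moves(moves=[0,0,-0.03,0,0,0,0,0,-0.06,0,0,0,0,0,-0.09,0,0,0,0,0,-0.12,0,0,0,0,0,-0.12,0,0,0])

```text
clock: 7.75
tcp_pos: [0.6524, -0.0988, 0.1265]
orientation: [-0.0, 0.779, 0.627, -0.0]
wrist_force: [-0.5, 0.5, -0.8]
finger_gap: 0.029
grip_force: 24.9
```

apply_moves(moves=[0,0,-0.02,0,0,0,0,0,-0.04,0,0,0,0,0,-0.04,0,0,0])

```text
clock: 8.0
tcp_pos: [0.6525, -0.0988, 0.1257]
orientation: [0.0, 0.779, 0.627, 0.0]
wrist_force: [-0.1, -0.2, -0.0]
finger_gap: 0.0291
grip_force: 24.9
```

apply_moves(moves=[0,0,-0.02,0,0,0,0,0,-0.04,0,0,0,0,0,-0.04,0,0,0])

```text
clock: 8.25
tcp_pos: [0.6526, -0.0989, 0.1256]
orientation: [0.0, 0.779, 0.627, 0.0]
wrist_force: [-2.7, 0.2, 3.8]
finger_gap: 0.0288
grip_force: 25.4
```

apply_moves(moves=[0,0,0,0,0,0,0,0,0,0,0,0,0,0,0,0,0,0,0,0,0,0,0,0,0,0,0,0,0,0], claw=52)

```text
clock: 8.67
tcp_pos: [0.6524, -0.0988, 0.1244]
orientation: [-0.0, 0.779, 0.627, -0.0]
wrist_force: [-0.3, -0.2, 0.2]
finger_gap: 0.0441
grip_force: 0.0
```

apply_moves(moves=[0,0,0.2,0,0,0,0,0,0.6,0,0,0,0,0,1.4,0,0,0,0,0,2.4,0,0,0,0,0,3.2,0,0,0,0,0,3.6,0,0,0,0,0,3.6,0,0,0,0,0,3.6,0,0,0])

```text
clock: 9.33
tcp_pos: [0.6528, -0.0989, 0.2152]
orientation: [0.001, 0.779, 0.627, 0.0]
wrist_force: [0.3, -0.9, -0.3]
finger_gap: 0.0444
grip_force: 0.0
```

```bash
cat > look.py <<'E'
from h import *
import sys
i,K,T=cam("wrist"); np.savez("wl.npz",i=i,K=K,T=T); cv2.imwrite("pics/%s.png"%sys.argv[1],i)
t,Kt,Tt=cam("top"); np.savez("tl.npz",i=t,K=Kt,T=Tt)
s=status.get_state();print(s["clock"],np.round(s["tcp_pos"],4),np.round(s["joint_pos"],3),np.round(s["wrist_force"],1))
E
python3 look.py w3; python3 - <<'E'
from h import *
d=np.load("wl.npz");i,K,T=d["i"],d["K"],d["T"]
h,sa,v=cv2.split(cv2.cvtColor(i,cv2.COLOR_BGR2HSV))
red=(((h<8)|(h>172))&(sa>150)&(v>80)).astype(np.uint8)
n,l,st,c=cv2.connectedComponentsWithStats(red)
for k in range(1,n):
    if st[k,4]>60: print("red",st[k],c[k].round(1),onz(K,T,*c[k],.157,True).round(4))
n,l,st,c=cv2.connectedComponentsWithStats(((h>=8)&(h<18)&(sa>150)&(v>140)).astype(np.uint8))
for k in range(1,n):
    if st[k,4]>60: print("orange",st[k],c[k].round(1),onz(K,T,*c[k],.157,True).round(4))
E
```

```text
9.4333 [ 0.6518 -0.0986  0.2132] [-0.272  0.491  0.248  1.33   0.     1.515] [-0.  -0.4 -0.7]
red [246 203  25  25 524] [257.9 215. ] [ 0.6526 -0.0994  0.157 ]
red [440 290  27  23 337] [455.1 301.6] [ 0.818  -0.2311  0.157 ]
orange [247 287  24  20 356] [258.6 296.2] [ 0.6384 -0.166   0.157 ]
```

View pics/w3.png

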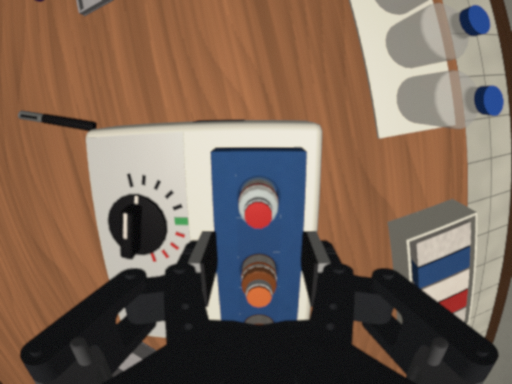

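The vial stands in the left holder with its cap at (258, 215), in line with the middle vial's cap at (258, 296). Next I'll go over the dial and turn the wrist half round for joint range.

apply_moves(moves=[-0.5,0,0.3,0,0,0.12,-1,0,0.3,0,0,0.24,-1.5,-0.1,0.3,0,0,0.36,-2,-0.1,0.3,0,0,0.48,-2.5,-0.1,0.3,0,0,0.6,-3,-0.2,0.3,0,0,0.72,-3.5,-0.2,0.3,0,0,0.84,-4,-0.2,0.3,0,0,0.96,-4.5,-0.3,0.3,0,0,1.08,-4.98,-0.3,0.3,0,0,1.2,-4.98,-0.3,0.3,0,0,1.32,-4.98,-0.3,0.3,0,0,1.44,-4.98,-0.3,0.3,0,0,1.56,-4.98,-0.3,0.3,0,0,1.68,-4.98,-0.3,0.3,0,0,1.8,-4.98,-0.3,0.3,0,0,1.92,-4.98,-0.3,0.3,0,0,2.04,-4.98,-0.3,0.3,0,0,2.16,-4.98,-0.3,0.3,0,0,2.28,-4.98,-0.3,0.3,0,0,2.4])

```text
clock: 11.1
tcp_pos: [0.5271, -0.106, 0.2204]
orientation: [-0.001, -0.305, 0.952, 0.001]
wrist_force: [0.0, 0.4, -0.7]
finger_gap: 0.0446
grip_force: 0.0
```

apply_moves(moves=[0,0,0,0,0,0.12,0,0,0,0,0,0.24,0,0,0,0,0,0.36,0,0,0,0,0,0.48,0,0,0,0,0,0.567,0,0,0,0,0,0.567,0,0,0,0,0,0.567])

```text
clock: 11.68
tcp_pos: [0.5273, -0.1061, 0.2209]
orientation: [-0.001, -0.555, 0.832, 0.001]
wrist_force: [0.1, -0.0, -0.1]
finger_gap: 0.0444
grip_force: 0.0
```

```bash
python3 look.py w4; python3 - <<'E'
from h import *
s=status.get_state();print(s["orientation"])
d=np.load("wl.npz");i,K,T=d["i"],d["K"],d["T"]
print((-T[:3,:3].T@T[:3,3]).round(3),projf(K,T,[.5274,-.1063,.098]))
u,v=projf(K,T,[.5274,-.1063,.098]).astype(int)
u0,v0=max(u-90,0),max(v-75,0)
c=i[v0:v0+150,u0:u0+180];print(u0,v0);cv2.imwrite("pics/w4c.png",cv2.resize(c,None,fx=4,fy=4,interpolation=cv2.INTER_CUBIC))
E
```

```text
11.7833 [ 0.5276 -0.1062  0.2214] [-0.348  0.249 -0.085  1.238  0.    -1.526] [-0.  -0.  -0.3]
[-4.49409239e-04 -5.55576499e-01  8.31465062e-01  6.34166804e-04]
[ 0.501 -0.17   0.355] [258.57486236 188.29011645]
168 113
```

View pics/w4c.png

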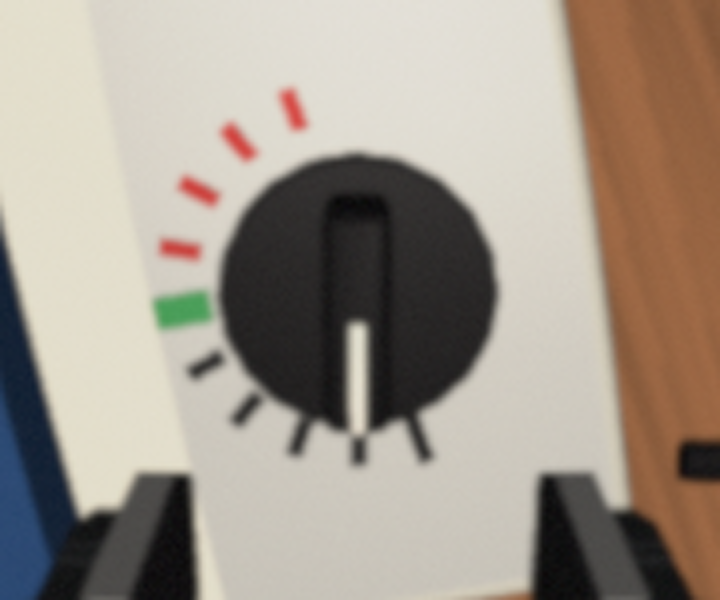

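The crop shows the pointer at (358, 430), exactly on the second black mark, which is position 1; the long mark for 0 is at (418, 435) and green is at (182, 310). So 4 clicks clockwise, 80°. The skirt is centred at (358, 292). I'll lower onto the bar.

apply_moves(moves=[0,-0.05,-0.6,0,0,0,0,-0.05,-1.4,0,0,0,0,-0.05,-2.4,0,0,0,0,-0.05,-3.2,0,0,0,0,-0.05,-3.8,0,0,0,0,-0.05,-4.2,0,0,0,0,-0.05,-4.4,0,0,0,0,-0.05,-4.5,0,0,0,0,-0.05,-4.5,0,0,0,0,-0.05,-4.5,0,0,0])

```text
clock: 12.62
tcp_pos: [0.5286, -0.1078, 0.1105]
orientation: [0.0, -0.556, 0.831, -0.001]
wrist_force: [0.6, 0.3, 0.2]
finger_gap: 0.0443
grip_force: 0.0
```

apply_moves(moves=[0,0,0,0,0,0,0,0,0,0,0,0,0,0,0,0,0,0,0,0,0,0,0,0,0,0,0,0,0,0,0,0,0,0,0,0,0,0,0,0,0,0,0,0,0,0,0,0], claw=4, newtons=40)

```text
clock: 13.28
tcp_pos: [0.5282, -0.1076, 0.1102]
orientation: [0.0, -0.556, 0.831, -0.0]
wrist_force: [-1.4, 1.1, 5.5]
finger_gap: 0.0132
grip_force: 44.6
```

```bash
cat > f.py <<'E'
from h import *
import time
F=[];P=[]
for k in range(3):
    cam("top"); s=status.get_state(); F.append(s["wrist_force"]);P.append(s["tcp_pos"])
print(s["clock"],np.mean(F,0).round(2),np.round(s["ft_torque"],3),np.mean(P,0).round(4),s["finger_gap"],s["grip_force"],np.round(s["joint_pos"],3))
E
python3 f.py
```

```text
13.4333 [-1.44  0.77  6.  ] [0.128 0.309 0.049] [ 0.5282 -0.1076  0.1102] 0.012782987098152428 44.62834417819977 [-0.35   0.318 -0.275  0.977  0.    -1.53 ]
```

apply_moves(moves=[0,0,-0.02,0,0,0,0,0,-0.02,0,0,0])

```text
clock: 13.6
tcp_pos: [0.5282, -0.1076, 0.1094]
orientation: [0.0, -0.556, 0.831, -0.0]
wrist_force: [-1.0, 0.9, 3.6]
finger_gap: 0.0131
grip_force: 44.3
```

apply_moves(moves=[0,0,-0.02,0,0,0,0,0,-0.02,0,0,0])

```text
clock: 13.77
tcp_pos: [0.5282, -0.1076, 0.1088]
orientation: [0.0, -0.556, 0.831, -0.0]
wrist_force: [-0.4, 0.4, 4.8]
finger_gap: 0.0129
grip_force: 44.4
```

```bash
python3 f.py
```

```text
13.9167 [-0.36  0.21  4.67] [0.076 0.083 0.023] [ 0.5282 -0.1076  0.1087] 0.013338840603957493 44.3876588344574 [-0.35   0.32  -0.277  0.974  0.    -1.53 ]
```

apply_moves(moves=[0,0,-0.02,0,0,0,0,0,-0.02,0,0,0])

```text
clock: 14.08
tcp_pos: [0.5282, -0.1076, 0.1083]
orientation: [0.0, -0.556, 0.831, -0.0]
wrist_force: [-1.0, 0.3, 4.3]
finger_gap: 0.0128
grip_force: 44.5
```

apply_moves(moves=[0,0,-0.02,0,0,0,0,0,-0.02,0,0,0])

```text
clock: 14.25
tcp_pos: [0.5282, -0.1076, 0.1077]
orientation: [0.0, -0.556, 0.831, -0.0]
wrist_force: [-1.1, 0.3, 3.4]
finger_gap: 0.0132
grip_force: 44.5
```

apply_moves(moves=[0,0,-0.02,0,0,0,0,0,-0.02,0,0,0])

```text
clock: 14.42
tcp_pos: [0.5282, -0.1076, 0.1072]
orientation: [0.0, -0.556, 0.831, -0.0]
wrist_force: [0.2, 0.1, 4.3]
finger_gap: 0.0133
grip_force: 44.4
```

apply_moves(moves=[0,0,-0.02,0,0,0,0,0,-0.02,0,0,0])

```text
clock: 14.58
tcp_pos: [0.5282, -0.1076, 0.1067]
orientation: [0.0, -0.556, 0.831, -0.0]
wrist_force: [0.2, 0.5, 5.8]
finger_gap: 0.0128
grip_force: 44.5
```

```bash
python3 f.py
```

```text
14.7333 [-0.43  0.71  4.96] [ 0.125 -0.026 -0.003] [ 0.5282 -0.1076  0.1067] 0.013390374351679392 44.520244002342224 [-0.35   0.321 -0.28   0.969  0.    -1.53 ]
```

apply_moves(moves=[0,0,-0.02,0,0,0,0,0,-0.02,0,0,0])

```text
clock: 14.9
tcp_pos: [0.5282, -0.1076, 0.1061]
orientation: [0.0, -0.556, 0.831, -0.0]
wrist_force: [1.1, -0.0, 4.9]
finger_gap: 0.0128
grip_force: 44.4
```

apply_moves(moves=[0,0,-0.02,0,0,0,0,0,-0.02,0,0,0])

```text
clock: 15.07
tcp_pos: [0.5282, -0.1076, 0.1057]
orientation: [0.0, -0.556, 0.831, -0.0]
wrist_force: [1.3, 0.7, 3.5]
finger_gap: 0.0129
grip_force: 44.4
```

```bash
python3 f.py
```

```text
15.2167 [ 0.63 -0.1   4.37] [-0.032 -0.126 -0.025] [ 0.5282 -0.1076  0.1056] 0.013215743779647685 44.352028369903564 [-0.35   0.322 -0.281  0.967  0.    -1.53 ]
```

apply_moves(moves=[0,0,-0.02,0,0,0,0,0,-0.02,0,0,0])

```text
clock: 15.38
tcp_pos: [0.5282, -0.1076, 0.1052]
orientation: [0.0, -0.556, 0.831, -0.0]
wrist_force: [-0.3, 1.3, 5.7]
finger_gap: 0.0126
grip_force: 44.7
```

apply_moves(moves=[0,0,-0.02,0,0,0,0,0,-0.02,0,0,0])

```text
clock: 15.55
tcp_pos: [0.5282, -0.1076, 0.1048]
orientation: [0.0, -0.556, 0.831, -0.0]
wrist_force: [0.1, 0.4, 6.1]
finger_gap: 0.0131
grip_force: 44.5
```

```bash
python3 f.py
```

```text
15.7 [1.27 0.08 4.94] [ 0.095 -0.074  0.014] [ 0.5282 -0.1076  0.1048] 0.013002043060524208 44.5203298330307 [-0.35   0.323 -0.283  0.965  0.    -1.53 ]
```

apply_moves(moves=[0,0,-0.02,0,0,0,0,0,-0.02,0,0,0])

```text
clock: 15.87
tcp_pos: [0.5282, -0.1076, 0.1043]
orientation: [0.0, -0.556, 0.831, -0.0]
wrist_force: [-0.5, 0.8, 5.1]
finger_gap: 0.013
grip_force: 44.6
```

```bash
python3 f.py
```

```text
16.0167 [ 0.02 -0.47  5.26] [ 0.034 -0.068  0.015] [ 0.5282 -0.1076  0.1043] 0.013179377402177755 44.56330597400665 [-0.35   0.323 -0.283  0.964  0.    -1.53 ]
```

apply_moves(moves=[0,0,-0.02,0,0,0,0,0,-0.02,0,0,0])

```text
clock: 16.18
tcp_pos: [0.5282, -0.1076, 0.1041]
orientation: [0.0, -0.556, 0.831, -0.0]
wrist_force: [-1.5, -0.3, 8.2]
finger_gap: 0.0133
grip_force: 45.0
```

apply_moves(moves=[0,0,-0.02,0,0,0,0,0,-0.02,0,0,0])

```text
clock: 16.35
tcp_pos: [0.5282, -0.1076, 0.1038]
orientation: [0.0, -0.556, 0.831, -0.0]
wrist_force: [-1.2, 1.0, 8.9]
finger_gap: 0.0131
grip_force: 45.0
```

```bash
python3 f.py
```

```text
16.5 [-1.62 -0.06  8.65] [0.144 0.198 0.048] [ 0.5282 -0.1076  0.1038] 0.012982811360658092 45.02454936504364 [-0.35   0.324 -0.284  0.962  0.    -1.53 ]
```

Pressed to about 8.7 N on the collar. I'll turn one click and check.

apply_moves(moves=[0,0,0,0,0,-0.07,0,0,0,0,0,-0.14,0,0,0,0,0,-0.21,0,0,0,0,0,-0.28,0,0,0,0,0,-0.35,0,0,0,0,0,-0.35])

```text
clock: 17.0
tcp_pos: [0.5284, -0.1077, 0.1039]
orientation: [0.0, -0.402, 0.916, -0.0]
wrist_force: [-0.9, 0.1, 8.9]
finger_gap: 0.0129
grip_force: 45.1
```

```bash
python3 f.py
```

```text
17.15 [-0.76  0.32  8.66] [0.041 0.172 0.046] [ 0.5284 -0.1078  0.104 ] 0.013464267827883793 45.01837134361267 [-0.35   0.324 -0.284  0.962 -0.    -1.18 ]
```

One click, with little residual torque. Two more.

apply_moves(moves=[0,0,0,0,0,-0.07,0,0,0,0,0,-0.14,0,0,0,0,0,-0.21,0,0,0,0,0,-0.28,0,0,0,0,0,-0.349,0,0,0,0,0,-0.349])

```text
clock: 17.65
tcp_pos: [0.5285, -0.108, 0.104]
orientation: [0.001, -0.237, 0.972, -0.001]
wrist_force: [-0.7, -0.2, 8.8]
finger_gap: 0.0132
grip_force: 45.0
```

apply_moves(moves=[0,0,0,0,0,-0.07,0,0,0,0,0,-0.14,0,0,0,0,0,-0.21,0,0,0,0,0,-0.28,0,0,0,0,0,-0.349,0,0,0,0,0,-0.349])

```text
clock: 18.15
tcp_pos: [0.5286, -0.1082, 0.104]
orientation: [0.001, -0.065, 0.998, -0.001]
wrist_force: [-0.3, -0.7, 9.8]
finger_gap: 0.0132
grip_force: 45.1
```

```bash
python3 f.py
```

```text
18.3 [-0.31 -0.99  8.17] [-0.27   0.091  0.002] [ 0.5286 -0.1082  0.104 ] 0.013574042048901015 44.96806740760803 [-0.35   0.324 -0.284  0.962 -0.001 -0.482]
```

apply_moves(moves=[0,0,-0.01,0,0,0,0,0,-0.01,0,0,-0.07,0,0,-0.01,0,0,-0.14,0,0,-0.01,0,0,-0.21,0,0,-0.01,0,0,-0.28,0,0,-0.01,0,0,-0.349,0,0,-0.01,0,0,-0.349])

```text
clock: 18.88
tcp_pos: [0.5286, -0.1084, 0.1039]
orientation: [0.001, 0.11, 0.994, -0.001]
wrist_force: [-0.3, -1.4, 9.5]
finger_gap: 0.0128
grip_force: 45.2
```

```bash
python3 f.py; python3 -c "
from h import *
q=status.get_state()['orientation'];a=2*np.degrees(np.arctan2(q[2],q[1]));print(a, a-180)"
```

```text
19.0333 [-0.78 -1.13 10.06] [-0.31   0.228  0.019] [ 0.5286 -0.1084  0.1039] 0.013212832411981372 45.17323851585388 [-0.35   0.324 -0.284  0.961 -0.001 -0.133]
167.55453357970893 -12.44546642029107
```

Heading is -12.4° and green is at -12.3°. I'll ease up, release and withdraw.

apply_moves(moves=[0,0,0.04,0,0,0,0,0,0.08,0,0,0,0,0,0.12,0,0,0,0,0,0.16,0,0,0,0,0,0.2,0,0,0,0,0,0.24,0,0,0,0,0,0.24,0,0,0])

```text
clock: 19.62
tcp_pos: [0.5285, -0.1083, 0.1092]
orientation: [0.001, 0.108, 0.994, -0.001]
wrist_force: [0.5, -5.2, 5.3]
finger_gap: 0.0126
grip_force: 44.5
```

apply_moves(moves=[0,0,0,0,0,0,0,0,0,0,0,0,0,0,0,0,0,0,0,0,0,0,0,0,0,0,0,0,0,0], claw=52)

```text
clock: 20.03
tcp_pos: [0.5274, -0.107, 0.1083]
orientation: [-0.001, 0.108, 0.994, 0.0]
wrist_force: [-0.8, -0.5, -0.1]
finger_gap: 0.0443
grip_force: 0.0
```

apply_moves(moves=[0,0,0.2,0,0,0,0,0,0.6,0,0,0,0,0,1.4,0,0,0,0,0,2.4,0,0,0,0,0,3.4,0,0,0,0,0,4.2,0,0,0,0,0,4.6,0,0,0,0,0,4.6,0,0,0,0,0,4.6,0,0,0])

```text
clock: 20.78
tcp_pos: [0.5282, -0.1076, 0.2242]
orientation: [0.001, 0.108, 0.994, -0.0]
wrist_force: [-0.2, -0.3, -1.1]
finger_gap: 0.0443
grip_force: 0.0
```

```bash
python3 look.py w5; python3 - <<'E'
from h import *
w=np.load("wl.npz")["i"]; d=np.load("tl.npz");t=d["i"]
a=cv2.resize(w,(480,360)); b=cv2.resize(t[130:245,235:355],(300,288),interpolation=cv2.INTER_CUBIC)
o=np.zeros((360,780,3),np.uint8);o[:,:480]=a;o[:288,480:]=b;cv2.imwrite("pics/end.png",o)
t0=np.load("top1.npz")["i"]; df=cv2.absdiff(t,t0).max(2); 
n,l,st,c=cv2.connectedComponentsWithStats((df>40).astype(np.uint8))
for k in range(1,n):
    if st[k,4]>12: print(st[k])
E
```

```text
20.8833 [ 0.5272 -0.1073  0.2225] [-0.35   0.249 -0.082  1.242  0.    -0.133] [-0.2  0.1 -0.5]
[280 137  10   4  26]
[ 246  139   98   95 5496]
[329 145   4   6  13]
[142 197   7   6  33]
[318 210   5   8  28]
[  180   224   123   160 11384]
[197 272  22  46 151]
[288 298  13  35 134]
[183 321  12  13  65]
[ 441  321   71   60 2287]
[ 278  334   63   40 1357]
[  69  359  111   25 1713]
[276 369  63  15 511]
```

View pics/end.png

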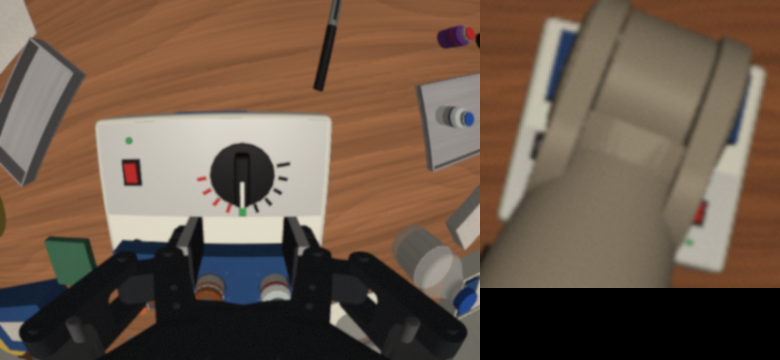

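The pointer aims at the green mark (242, 212), the vial stands in its holder and the gripper is clear of everything.

```bash
python3 -c "
from workcell import job
print(job.hand_in())"
```

```text
the job is handed in; nothing more can be done
None
```

I handed in the job after about 21 s of robot time: the red-capped vial is in the empty holder, and the dial went four clicks from position 1 to green at about 9–10 N, then was let back up. The last picture shows the pointer on green, but I judged the vial fully home by the contact height (what a vial on the holder floor should give), and no score came back.

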